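# Load the label reel onto the desk winder

### The job

Load the paper reel onto the winder: lower it gently over the upright spindle with its feet down (do not let it drop down the spindle), then turn it, for instance by nudging one of its upright pegs round, until the hidden drive bar finds the channel between its feet and the reel settles fully home on the deck. Leave the other things on the desk where they are, and finish with the reel at rest and let go.

Things in the scene. Friction and masses are not known exactly. Their poses are not given: they have to be found in the camera images.
- reel: Loose paper reel, 0.2 to 0.45 kg, upright on the desk. Origin: centre of its underside; z is its axis, up. Four square plastic feet 25 x 25 mm, 12 mm tall, centred at x, y = +-20.5 mm; grey flange 104 mm across (z 12 to 16 mm); white paper 84 mm across; grey flange 104 mm across (z 44 to 48 mm); tubular neck 36 mm across (z 48 to 78 mm). A bore 20 mm across runs right through.
- reel_neck (a point): Point on the reel's axis at the top of its neck, 78 mm above the underside; axes as the reel's. The neck, 36 mm across and 30 mm tall, is the place to grasp from above; with the fingers on its +x and -x sides they are clear of the two pegs.
- reel_channels (a point): Centre of the reel's underside, axes as the reel's. Two straight open channels, 16 mm wide and 12 mm deep, cross here between the feet, one along the reel's x axis and one along its y axis.
- reel_peg_a (a point): Middle of one upright finger peg on the upper flange, 12 mm across, z = 48 to 74 mm above the reel's underside, 40 mm from the axis (on the reel's +y); this point is 61 mm above the underside.
- reel_peg_b (a point): Middle of the other finger peg, alike, on the reel's -y side.
- winder: Winder fixed to the desk: dark wooden block 108 x 108 mm with a round dark steel deck 92 mm across, its upper face 22 mm above the desk; in its middle an upright steel spindle 16 mm across with a rounded tip. Origin: centre of its underside, on the spindle's axis; z up. A fixed steel drive bar, 80 mm long, 8 mm wide, 10 mm tall, lies across the deck, centred on the spindle.
- winder_deck (a point): Centre of the deck's upper face on the spindle's axis, 22 mm above the desk. The bar's direction differs every time, is not reported and has nothing to do with these axes. The reel rides on the bar, 10 mm above home, until a channel lies over it within about 0.1 rad (at most an eighth of a turn one way, or a quarter turn always the same way); then it falls home by its own weight.
- spindle_tip (a point): Tip of the spindle, 88 mm above the deck, 110 mm above the desk. On the bar the reel turns easily about the spindle: 1 to 2 N at a peg. Once home it only has about 0.1 rad of play and then resists turning firmly.
- monitor: Fixed: flat display on a foot, 600 mm wide along its own y axis, 170 mm deep along x at the foot, its upper rim 441 mm above the desk. Origin: centre of the foot on the desk; z up. It stands beside the work, to the robot's left; an arm that starts on its far side must rise over it. A cordless phone in a cradle, 190 mm tall, stands fixed beyond the work at its middle.
- eraser: Bystander: eraser 21 x 45 x 12 mm lying loose on the desk. Origin: centre of its underside.
- wax_seal: Bystander: brass seal 28 x 28 x 70 mm standing loose on the desk. Origin: centre of its underside.
- ink_bottle: Bystander: square ink bottle 55 x 55 x 68 mm standing loose. Origin: centre of its underside.

How it is judged:
By the outcome, as a careful person would: the job done as asked, in the order asked, and still so for the second after the job is handed in, with the robot touching nothing.
It also fails if it takes over 72 s, if anything falls off the work surface, if the arm or the gripper's body presses on something with over 40 N, if the wrist force passes 120 N, or if a joint passes its speed limit or range.

### The arm

A 6-joint arm with a two-finger parallel gripper is mounted at the origin on the work surface; the furniture and walls round the work are solid. World frame = base frame: x ahead of the robot, y to its left, z up, the work surface at z = 0. Lengths are in mm, angles in rad, forces in N, time in s.
With the tool pointing down it reaches from about 350 to 775 mm from the base axis. Payload 7.3 kg.
Tool frame: the origin (TCP) lies midway between the tips of the shut fingers; the grasp point (between the pads) lies 19 mm behind it (grasp_offset is the z of the grasp point in the tool frame, in mm); z points along the fingers, y is the direction in which the jaws open and shut (so a half turn about z gives the same grasp; the last joint's range is limited). The gripper opens to 92 mm and grips with 3 to 60 N. Pads are 19 mm wide; open, the fingers measure 130 mm over their backs; the gripper's body (75 mm by 190 mm) begins 47 mm behind the grasp point.
Start: joints at [1.11, 0.342, 1.524, -0, 1.275, -0.146], TCP at [162.539, 499.225, 226.741] pointing down, gripper open.
Joint ranges: [-2.53, 2.53], [-0.77, 2.02], [0.04, 2.7], [-1, 4.14], [0.28, 2.66], [-3.11, 3.11]. Speed limits (rad/s): [2.57, 2.57, 3.14, 3.14, 3.14, 3.14].

### API

Orientations are given as [roll, pitch, yaw] about the fixed x, y, z axes, in that order (R = Rz(yaw) Ry(pitch) Rx(roll)).
In Python, from plant import get_obs, capture, camera_model, close_job, boxes_of, regions_of, place_of, grasp_offset gives the robot as it stands. The module is installed in compiled form; this text tells all that it offers.
- The arm moves only by the tool send_rows, never from a script. Its argument "targets" is a list that holds one entry, the list of rows, each a list of 7 numbers: the turn, a rotation vector about the tool's x, y, z in degrees, then the shift along the tool's x, y, z in mm, then the closure, from -1 (fully open) to 1 (shut). A call has 1 to 5 rows; each row is the pose to reach, as a shift and turn from the pose commanded when the call began, along the tool's axes at that moment; what a row does not reach only later rows make up. A row lasts 1/12 s, in which the tool goes at most 41.7 mm and 7.16 degrees, less where a joint would pass 70% of its speed; a pose out of reach is approached as far as the arm can. A call with a gripper value outside its range is refused whole. The fingers move at their own pace and stop on an object; the grip force is fixed at half the most. Time passes only in rows, so rows that repeat a pose let the fingers close. It gives the time, the measured TCP pose, the force and the opening at its end, in the units of the state.
- get_obs(): the state, without advancing time (a new reading comes with each control period).
- capture(name): name is "side" or "top"; returns the picture (480x640x3 uint8, red, green, blue); there is no depth.
- camera_model(name): a dict with "K" (3x3 intrinsics, pixels), "world_to_cam" (4x4, takes a point from world to camera coordinates). Camera axes: x right, y up, looking along -z (the intrinsics and any distortion apply to the point x, -y, -z); pixel columns grow to the right and rows downward; lengths in mm; the calibration is good to about 2 mm. A picture is of the moment at which its call begins. camera_model takes no time and is no camera call.
- close_job(): hands the job in, once; it reports no verdict.
Trained networks look in the newest picture that a camera, given by its name, has taken for a name from the list of things; names that differ only in an ending like _2 or _b are one class to them, and where a whole thing is asked for, a point or a joint stands for the part that bears it (a point fixed in the world has none). Each returns a list of dicts, best first, with "conf" (0 to 1); they miss things now and then, are a little off and sometimes report something else, mostly with a low value. They report only what shows in the picture. A call takes as long as a camera call.
- boxes_of(label, camera): "location" ([row, column] in pixels, amid what is visible of it).
- regions_of(label, camera): "region" (480x640 bool, what is visible of it) and "location" ([row, column] in pixels, amid what is visible of it).
- place_of(label, camera): "location" ([row, column] in pixels: a listed point, or the origin of a listed thing).
The state is a dict: "time": time; "joint_positions": joint angles; "dq": joint speeds; "tau": joint torques, N m; "tool_pos": TCP position; "tcp_rot": TCP orientation; "contact_force": force on the tool from outside, world axes, zero at the start; "moment": the same for the moment, N m; "grip_width": finger opening in mm.
Only numpy, scipy, OpenCV 4.12 (cv2) and the standard library are available. Lean on these libraries where they do the work, as an engineer would, in place of code of your own. Each camera call takes 0.05 s, during which the arm holds its last target.

## Working session

There is one attempt and no reset: what is moved stays moved. The work goes in short steps, Python scripts to look and compute and a tool call to move; the robot and the scene stay as the last step left them, time stands still between calls to the robot, and variables do not carry over. Pictures are saved under pics/ and viewed, and the job is handed in when it is done.

Besides the shell and the picture viewer there is one more tool, called as name([rows], argument=value, ...), one row to a line, values as JSON. send_rows: Moves the arm, as the interface text tells. Its arguments: {"type":"object","properties":{"targets":{"type":"array","items":{"type":"array","items":{"type":"array","items":{"type":"number"}}}}},"required":["targets"]}

```bash
mkdir -p pics; ls
cat > h.py <<'E'
import numpy as np, cv2
from plant import *
from scipy.spatial.transform import Rotation as R
def proj(n,p):
    m=camera_model(n);W=np.array(m["world_to_cam"]);K=np.array(m["K"])
    c=W[:3,:3]@np.array(p,float)+W[:3,3]; q=K@np.array([c[0],-c[1],-c[2]]); return (q[:2]/q[2])[::-1]
def ray(n,rc):
    m=camera_model(n);W=np.array(m["world_to_cam"]);K=np.array(m["K"])
    d=np.linalg.inv(K)@np.array([rc[1],rc[0],1.]); d=np.array([d[0],-d[1],-d[2]])
    o=-W[:3,:3].T@W[:3,3]; d=W[:3,:3].T@d; return o,d/np.linalg.norm(d)
def atz(n,rc,z):
    o,d=ray(n,rc); return o+d*(z-o[2])/d[2]
def tri(a,b):
    (o1,d1),(o2,d2)=ray("side",a),ray("top",b)
    s=np.linalg.lstsq(np.c_[d1,-d2],o2-o1,rcond=None)[0]
    p,q=o1+d1*s[0],o2+d2*s[1]; return (p+q)/2,np.linalg.norm(p-q)
def save(n,f):
    im=capture(n); cv2.imwrite("pics/"+f,cv2.cvtColor(im,cv2.COLOR_RGB2BGR)); return im
E
python3 - <<'E'
from h import *
print(get_obs()); print(grasp_offset if not callable(grasp_offset) else grasp_offset())
for n in("side","top"):
    m=camera_model(n);print(m); save(n,n+"0.png")
    for l in ["reel_neck","reel","reel_peg_a","spindle_tip","winder_deck","winder","eraser","wax_seal","ink_bottle","monitor"]:
        print(n,l,[(np.round(d["location"]).tolist(),round(d["conf"],2)) for d in place_of(l,n)[:4]])
print(get_obs()["time"])
E
```

```text
pics
{'time': 0.0, 'joint_positions': array([ 1.11000454e+00,  3.42711709e-01,  1.52499976e+00, -8.04637423e-06,
        1.27543894e+00, -1.46006994e-01]), 'dq': array([-1.20070959e-04,  2.23897345e-03, -7.32271126e-05,  5.10261776e-04,
        7.89774479e-04, -6.27862384e-05]), 'tau': array([-1.19668050e-03, -4.31251931e+01, -2.44216561e+01,  7.17147742e-02,
        5.61194227e-02, -1.75751538e-04]), 'tool_pos': array([162.34548615, 498.83458662, 226.05672381]), 'tcp_rot': array([-3.14005036e+00, -2.19022377e-04,  2.82681004e+00]), 'contact_force': array([-0.08445715, -0.06122367, -0.01411009]), 'moment': array([0.02308638, 0.01149483, 0.02553347]), 'grip_width': 91.94435431491262}
-18.8
{'K': array([[595.94277457,   0.        , 315.61893843],
       [  0.        , 595.94277457, 245.81603214],
       [  0.        ,   0.        ,   1.        ]]), 'world_to_cam': array([[ 1.21874901e-02, -9.99911737e-01, -5.28989877e-03,
        -1.07370065e+02],
       [ 6.28546138e-01,  3.54641886e-03,  7.77764216e-01,
        -3.55199824e+02],
       [-7.77676808e-01, -1.28039391e-02,  6.28533883e-
[... 925 characters left out ...]
-02,  1.56131149e-01,
        -4.47132018e+02],
       [-1.56733579e-01,  1.74550537e-02,  9.87486661e-01,
        -1.11466622e+03],
       [ 0.00000000e+00,  0.00000000e+00,  0.00000000e+00,
         1.00000000e+00]])}
top reel_neck [([251.0, 306.0], 0.95)]
top reel [([254.0, 304.0], 0.96)]
top reel_peg_a [([271.0, 292.0], 0.8), ([238.0, 317.0], 0.61)]
top spindle_tip [([264.0, 444.0], 0.64), ([194.0, 291.0], 0.64)]
top winder_deck [([266.0, 435.0], 0.62)]
top winder [([256.0, 305.0], 0.19)]
top eraser [([298.0, 347.0], 0.49)]
top wax_seal [([220.0, 411.0], 0.67)]
top ink_bottle [([196.0, 292.0], 0.64), ([269.0, 432.0], 0.23)]
top monitor [([237.0, 317.0], 0.34), ([260.0, 304.0], 0.31)]
1.1
```

View pics/side0.png

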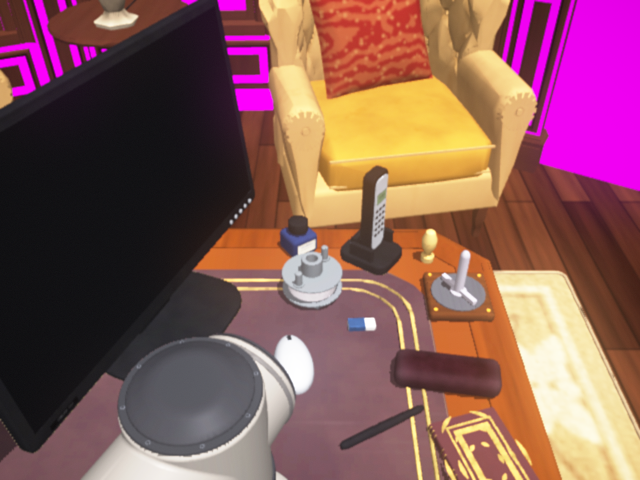

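View pics/top0.png

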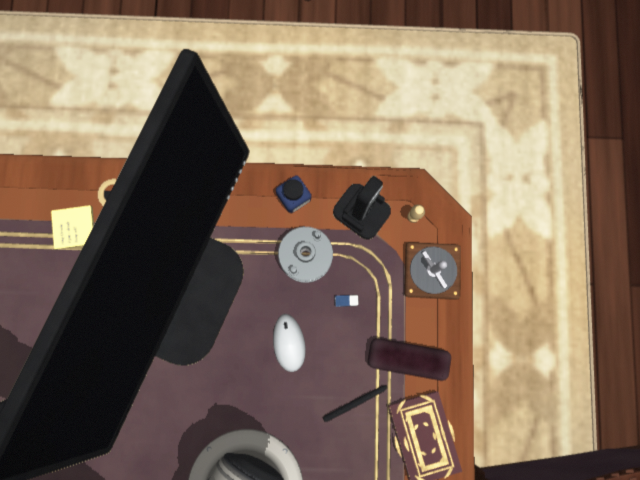

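Run:
```python
from h import *
print("neck",tri((259,309),(251,306)),atz("top",(251,306),78),atz("side",(259,309),78))
print("reel",tri((293,311),(254,304)))
for a,b in(((255,325),(238,317)),((277,299),(271,292))): print("peg",tri(a,b),atz("top",b,61),atz("side",a,61))
print("tip",tri((250,466),(264,444)),atz("top",(264,444),110),atz("side",(250,466),110))
print("deck",tri((288,458),(266,435)),atz("top",(266,435),22),atz("side",(288,458),22))
print("seal",atz("top",(220,411),0),atz("side",(256,426),0),"ink",atz("top",(196,292),0),atz("side",(249,298),0),"er",atz("top",(298,347),0),atz("side",(326,361),0))
```

```text
neck (array([436.80365109, -95.61575572,  75.76714827]), np.float64(8.528619705421375)) [436.59080846 -99.8923891   78.        ] [434.04588332 -91.43544539  78.        ]
reel (array([443.59672367, -94.64042607,  -9.10373986]), np.float64(1.8397676032540347))
peg (array([ 464.4404763 , -118.95161846,   61.5024053 ]), np.float64(1.3864846423503927)) [ 464.5341443 -119.6506766   61.       ] [ 465.02776762 -118.26075194   61.        ]
peg (array([399.84164734, -75.40333033,  68.24215285]), np.float64(0.4862692628390142)) [400.68036073 -74.95268842  61.        ] [407.90056218 -75.20823139  61.        ]
tip (array([ 415.73408274, -345.79656081,  113.79527643]), np.float64(3.0134038313602716)) [ 416.09207657 -348.18851826  110.        ] [ 420.20237301 -345.65108126  110.        ]
deck (array([ 423.69872519, -348.13461847,   23.23931341]), np.float64(4.348091968166298)) [ 423.65094693 -350.60202678   22.        ] [ 424.85424512 -346.29007062   22.        ]
seal [ 517.78287551 -307.18775432    0.        ] [ 536.34802192 -308.69394659    0.        ] ink [558.89792459 -67.76230228   0.        ] [555.79799629 -66.8892607    0.        ] er [ 358.09807249 -182.47866919    0.        ] [ 355.64255281 -177.9241978     0.        ]
```

The side picture shows the reel at about (285,311) and the winder at about (290,458). The top picture has the reel at (253,305) and the winder at (269,433), with the drive bar visible. I'll zoom in to refine these.

Run:
```python
import cv2,numpy as np
t=cv2.imread("pics/top0.png");s=cv2.imread("pics/side0.png")
f=lambda im,r,c,h,w:cv2.resize(im[r:r+h,c:c+w],None,fx=400/w,fy=300/h,interpolation=cv2.INTER_CUBIC)
cv2.imwrite("pics/z0.png",np.vstack([np.hstack([f(t,223,265,60,80),f(t,238,395,60,80)]),np.hstack([f(s,240,270,75,100),f(s,240,410,75,100)])]))
```

```text
(no output)
```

View pics/z0.png

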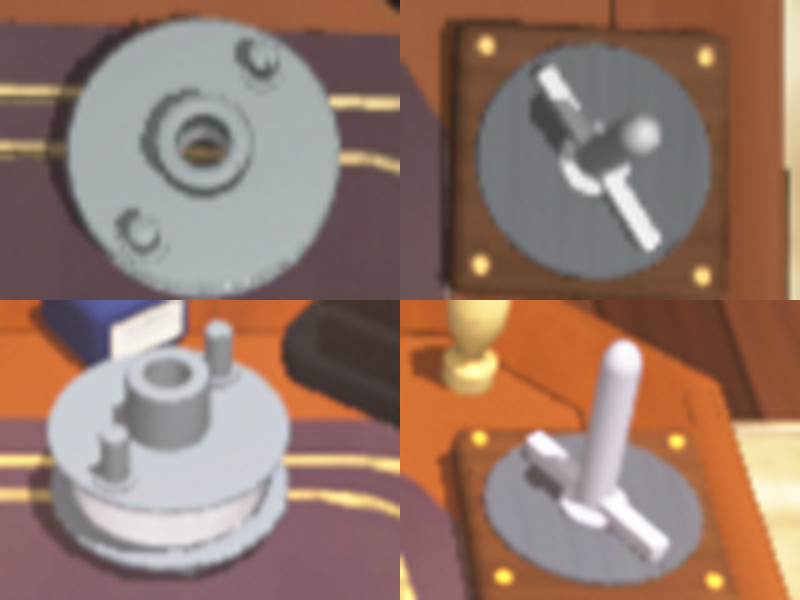

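Run:
```python
from h import *
T=lambda x,y,c0,r0,s:( (y+.5)/s-.5+r0,(x+.5)/s-.5+c0)
a=T(203.5,155,265,223,5); b=T(168,127,270,240,4)
print("flange",atz("top",a,48),atz("side",b,48))
print("neck",atz("top",T(205,141,265,223,5),78),atz("side",T(169,75,270,240,4),78))
p=[T(262,55,265,223,5),T(143,230,265,223,5)];q=[T(219,27,270,240,4),T(115,133,270,240,4)]
P=[atz("top",x,74) for x in p];Q=[atz("side",x,74) for x in q]
print("pegs",P,Q,[np.arctan2(*(v[0]-v[1])[[1,0]]) for v in(P,Q)],(P[0]+P[1])/2,(Q[0]+Q[1])/2,np.linalg.norm(P[0]-P[1]))
print("deck",atz("top",T(194.5,159.5,395,238,5),22),atz("side",T(194,208,410,240,4),22))
print("tip",atz("top",T(242,133,395,238,5),105),atz("side",T(221,60,410,240,4),102))
B=[atz("top",T(*v,395,238,5),32) for v in((145,75),(250,242))]
C=[atz("side",T(*v,410,240,4),32) for v in((138,140),(254,246))]
for B in(B,C):print("bar",B,np.arctan2(*(B[1]-B[0])[[1,0]]),(B[0]+B[1])/2)
```

```text
flange [436.11285129 -98.53893367  48.        ] [436.84483561 -95.49079131  48.        ]
neck [436.94011709 -99.14310648  78.        ] [435.69426174 -96.21446002  78.        ]
pegs [array([ 470.57379311, -119.25584668,   74.        ]), array([403.67546819, -77.37238378,  74.        ])] [array([ 472.6716596 , -117.12278793,   74.        ]), array([403.51469636, -74.63035245,  74.        ])] [np.float64(-0.5593729863580913), np.float64(-0.5509656699273348)] [437.12463065 -98.31411523  74.        ] [438.09317798 -95.87657019  74.        ] 78.92788063701275
deck [ 416.72040122 -347.67365343   22.        ] [ 415.82205811 -344.93868157   22.        ]
tip [ 416.35484018 -347.5118887   105.        ] [ 418.13547616 -344.67745439  102.        ]
bar [array([ 447.69018851, -326.43354021,   32.        ]), array([ 384.31533556, -366.88571212,   32.        ])] -2.5734863727391994 [ 416.00276204 -346.65962616   32.        ]
bar [array([ 447.90223931, -324.85607424,   32.        ]), array([ 382.60339303, -362.37421466,   32.        ])] -2.620088701950505 [ 415.25281617 -343.61514445   32.        ]
```

Run:
```python
from h import *
print(tri((1,212),(52,190)),tri((197,253),(155,247)))
print(atz("top",(52,190),441),atz("top",(155,247),441),atz("side",(1,212),441))
print("foot",[atz("top",v,10)[:2].round() for v in((240,205),(270,243),(340,215),(362,180))])
for v in ((470,0),(450,108),(400,0),(480,0),(455,110)): print(v,atz("top",v,441)[:2].round(),atz("top",v,80)[:2].round())
print("side",[atz("side",v,90)[:2].round() for v in((200,252),(445,40))],[atz("side",v,441)[:2].round() for v in((130,0),)])
print("phone",[atz("top",v,0)[:2].round() for v in((185,345),(213,335),(237,375),(210,390))], atz("top",(180,375),190))
```

```text
(array([641.60498367,  59.67135018, 432.51854411]), np.float64(2.7238225520399935)) (array([615.94723662,  18.31105139,  78.72508005]), np.float64(2.10761639240124))
[637.43774933  56.40170651 441.        ] [501.76810676 -23.8033529  441.        ] [613.65935878  55.95283956 441.        ]
foot [array([462.,  99.]), array([406.,  22.]), array([270.,  68.]), array([227., 132.])]
(470, 0) [115. 242.] [ 38. 414.]
(450, 108) [140. 120.] [ 76. 232.]
(400, 0) [193. 251.] [155. 427.]
(480, 0) [104. 241.] [ 22. 413.]
(455, 110) [135. 118.] [ 68. 228.]
side [array([590.,  18.]), array([ 74., 223.])] [array([201., 206.])]
phone [array([ 585., -174.]), array([ 527., -155.]), array([ 481., -236.]), array([ 537., -265.])] [ 544.79367674 -213.31274716  190.        ]
```

send_rows([
  [[0,0,0,0,0,-35,-1],[0,0,0,0,0,-75,-1],[0,0,0,0,0,-115,-1],[0,0,0,0,0,-150,-1],[0,0,0,0,0,-150,-1]],
])

```text
time: 1.52
tool_pos: [163.3, 500.9, 384.5]
tcp_rot: [3.128, 0.002, 2.827]
contact_force: [-0.4, 1.3, 0.2]
grip_width: 92.2
```

send_rows([
  [[0,0,0,0,0,-35,-1],[0,0,0,0,0,-75,-1],[0,0,0,0,0,-115,-1],[0,0,0,0,0,-140,-1],[0,0,0,0,0,-140,-1]],
])

```text
time: 1.93
tool_pos: [162.6, 499.4, 522.4]
tcp_rot: [3.131, 0.001, 2.827]
contact_force: [-0.3, 1.3, -0.1]
grip_width: 91.8
```

Run:
```python
from h import *
print(get_obs());save("side","s1.png")
```

```text
{'time': 1.9333, 'joint_positions': array([ 1.10997006e+00,  3.20117633e-01,  7.62147398e-01,  3.56555722e-05,
        2.04882577e+00, -1.45980511e-01]), 'dq': array([ 0.00141089,  0.00762435,  0.1637999 ,  0.00273644, -0.10540542,
       -0.00022755]), 'tau': array([-5.33019975e-01, -3.85201013e+01, -2.45434356e+01,  4.19957482e-02,
        7.95428976e-01,  2.53843837e-04]), 'tool_pos': array([162.64286269, 499.4214704 , 522.41767605]), 'tcp_rot': array([3.13119792e+00, 1.49644892e-03, 2.82675569e+00]), 'contact_force': array([-0.29252556,  1.25586143, -0.09495981]), 'moment': array([0.04582266, 0.01738274, 0.00584132]), 'grip_width': 91.76089665716876}
```

View pics/s1.png

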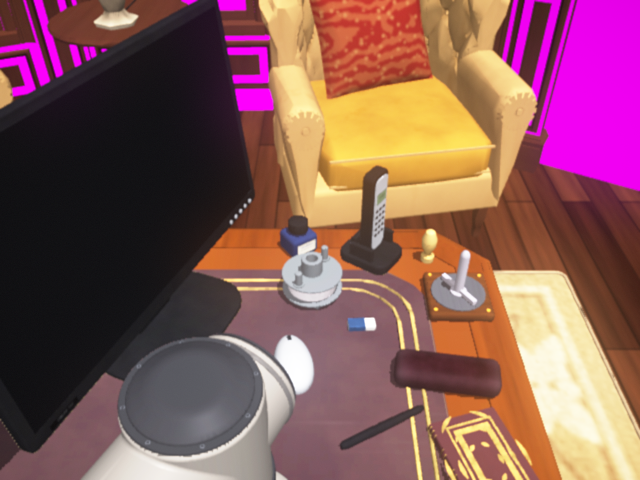

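```bash
cat >> h.py <<'E'
def rel(target,yaw_from=None,pos_from=None):
    o=get_obs(); p=np.array(o["tool_pos"] if pos_from is None else pos_from); y=o["tcp_rot"][2] if yaw_from is None else yaw_from
    return (R.from_euler("xyz",[np.pi,0,y]).inv().apply(np.array(target)-p)).round(1)
E
python3 - <<'E'
from h import *
print(rel([350,260,520]),rel([437,-97,520]))
E
```

```text
[-252.3 -169.8   -0.6] [-445.5 -482.4   -0.6]
```

send_rows([
  [[0,0,0,-30,-20,0,-1],[0,0,0,-62,-42,0,-1],[0,0,0,-95,-64,0,-1],[0,0,0,-128,-86,0,-1],[0,0,0,-160,-108,0,-1]],
])

```text
time: 2.4
tool_pos: [281.8, 345.3, 515.3]
tcp_rot: [-3.14, -0.001, 2.827]
contact_force: [0.7, 0.7, 0.6]
grip_width: 91.9
```

send_rows([
  [[0,0,0,-32,-22,0,-1],[0,0,0,-62,-42,0,-1],[0,0,0,-90,-62,0,-1],[0,0,0,-110,-94,0,-1],[0,0,0,-130,-126,0,-1]],
])

```text
time: 2.82
tool_pos: [366.3, 185.3, 514.8]
tcp_rot: [-3.14, -0.003, 2.827]
contact_force: [0.4, -0.4, 0.4]
grip_width: 91.7
```

send_rows([
  [[0,0,3,-20,-33,0,-1],[0,0,6,-40,-66,0,-1],[0,0,9,-60,-98,0,-1],[0,0,12,-80,-130,0,-1],[0,0,13.8,-100,-163,0,-1]],
])

```text
time: 3.23
tool_pos: [410.2, -0.8, 515.5]
tcp_rot: [-3.141, -0.002, 2.583]
contact_force: [1.5, -0.4, -0.5]
grip_width: 91.8
```

Run:
```python
from h import *
print(get_obs()["joint_positions"].round(2),rel([437,-97,520]))
```

```text
[-0.19  0.07  1.1   0.    1.97 -1.2 ] [-73.7 -67.4  -4.5]
```

send_rows([
  [[0,0,0,-25,-22,0,-1],[0,0,0,-50,-45,0,-1],[0,0,0,-66,-60,0,-1],[0,0,0,-66,-60,0,-1],[0,0,0,-66,-60,0,-1]],
])

```text
time: 3.65
tool_pos: [434.9, -85.7, 515.0]
tcp_rot: [-3.141, -0.003, 2.583]
contact_force: [-0.1, -0.0, -0.1]
grip_width: 91.6
```

Run:
```python
from h import *
print(get_obs()["tool_pos"],get_obs()["tcp_rot"],rel([437,-97,200]))
```

```text
[434.86230806 -85.67765545 515.04725983] [-3.14124125 -0.00348783  2.58336176] [ -7.8  -8.5 315. ]
```

send_rows([
  [[0,0,0,-4,-4,35,-1],[0,0,0,-8,-8.5,75,-1],[0,0,0,-8,-8.5,115,-1],[0,0,0,-8,-8.5,155,-1],[0,0,0,-8,-8.5,190,-1]],
])

```text
time: 4.07
tool_pos: [435.8, -94.4, 324.1]
tcp_rot: [3.141, -0.001, 2.587]
contact_force: [0.2, -0.5, -0.3]
grip_width: 91.6
```

send_rows([
  [[0,0,0,0,0,35,-1],[0,0,0,0,0,75,-1],[0,0,0,0,0,115,-1],[0,0,0,0,0,135,-1],[0,0,0,0,0,135,-1]],
])

```text
time: 4.48
tool_pos: [434.0, -93.7, 187.6]
tcp_rot: [-3.14, -0.009, 2.587]
contact_force: [-0.1, 0.3, -0.4]
grip_width: 91.6
```

Run:
```python
from h import *
print(get_obs()["tool_pos"],get_obs()["tcp_rot"],rel([437,-97,140]))
s=save("side","s2.png");t=save("top","t2.png")
print(proj("side",get_obs()["tool_pos"]),proj("top",get_obs()["tool_pos"]))
```

```text
[433.95498758 -93.65527071 187.60305583] [-3.14039668 -0.00924778  2.58749815] [-4.3 -1.2 47.6]
[201.66923073 310.50843884] [240.27529292 303.03087865]
```

View pics/s2.png

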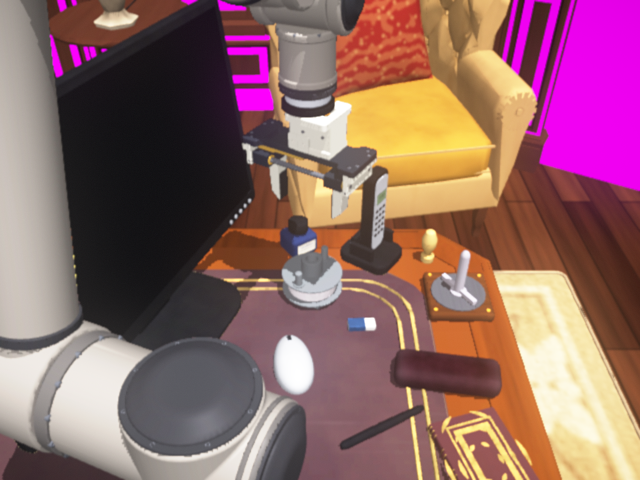

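View pics/t2.png

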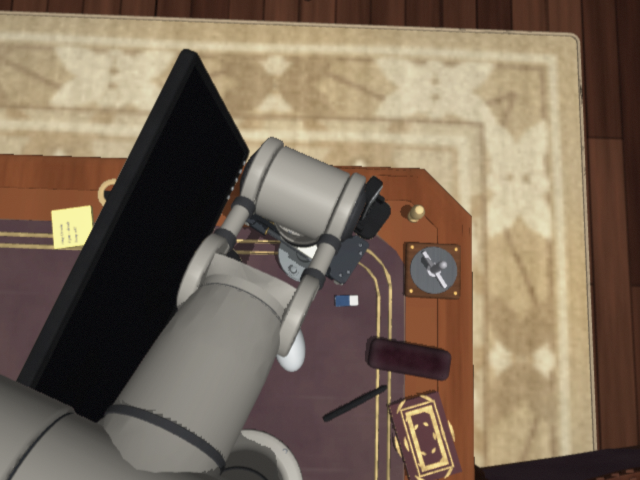

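send_rows([
  [[0,0,0,-3,-1.5,25,-1],[0,0,0,-3,-1.5,50,-1],[0,0,0,-3,-1.5,75,-1],[0,0,0,-3,-1.5,90,-1],[0,0,0,-3,-1.5,90,-1]],
])

```text
time: 5.0
tool_pos: [438.7, -98.6, 101.2]
tcp_rot: [-3.142, -0.001, 2.586]
contact_force: [-0.9, -0.1, 0.1]
grip_width: 91.7
```

Run:
```python
from h import *
print(get_obs()["tool_pos"],get_obs()["tcp_rot"],rel([437,-97,54]))
s=save("side","s3.png")
print(proj("side",get_obs()["tool_pos"]))
f=lambda im,r,c,h,w:cv2.resize(im[r:r+h,c:c+w],(800,600),interpolation=cv2.INTER_CUBIC)
cv2.imwrite("pics/z3.png",f(cv2.imread("pics/s3.png"),190,230,120,160))
```

```text
[438.7307354  -98.55924923 101.21913877] [-3.14157922e+00 -1.37055667e-03  2.58637145e+00] [ 2.3  0.4 47.2]
[245.51478341 313.3727118 ]
```

View pics/z3.png

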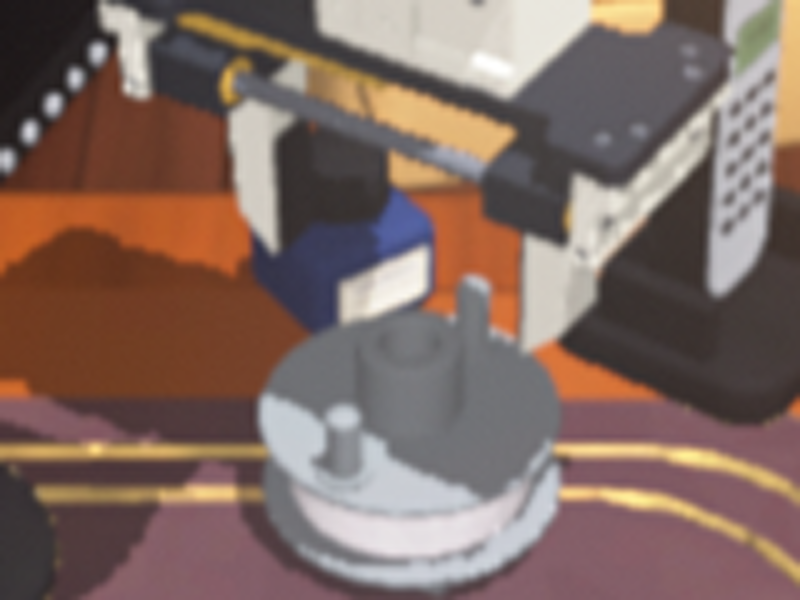

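The fingertips straddle the neck, so I'll descend and grasp.

send_rows([
  [[0,0,0,0.5,0,15,-1],[0,0,0,1,0,30,-1],[0,0,0,1,0,40,-1],[0,0,0,1,0,45,-1],[0,0,0,1,0,45,-1]],
])

```text
time: 5.47
tool_pos: [439.0, -98.8, 57.7]
tcp_rot: [3.141, 0.002, 2.586]
contact_force: [-0.2, -0.2, 0.4]
grip_width: 91.7
```

send_rows([
  [[0,0,0,0,0,0,-0.3],[0,0,0,0,0,0,0],[0,0,0,0,0,0,0.1],[0,0,0,0,0,0,0.2],[0,0,0,0,0,0,0.3]],
])

```text
time: 5.88
tool_pos: [438.3, -98.6, 57.1]
tcp_rot: [3.141, 0.001, 2.586]
contact_force: [-0.1, 0.5, 0.2]
grip_width: 63.0
```

send_rows([
  [[0,0,0,0,0,0,1],[0,0,0,0,0,0,1],[0,0,0,0,0,0,1],[0,0,0,0,0,0,1],[0,0,0,0,0,0,1]],
])

```text
time: 6.3
tool_pos: [438.1, -98.5, 56.7]
tcp_rot: [3.141, -0.0, 2.586]
contact_force: [0.3, 0.7, 0.1]
grip_width: 34.5
```

send_rows([
  [[0,0,0,0,0,0,1],[0,0,0,0,0,0,1],[0,0,0,0,0,0,1]],
])

```text
time: 6.55
tool_pos: [438.1, -98.5, 56.7]
tcp_rot: [3.141, -0.0, 2.586]
contact_force: [0.1, 0.3, 0.1]
grip_width: 34.4
```

send_rows([
  [[0,0,0,0,0,-10,1],[0,0,0,0,0,-30,1],[0,0,0,0,0,-55,1],[0,0,0,0,0,-80,1],[0,0,0,0,0,-100,1]],
])

```text
time: 6.97
tool_pos: [438.0, -98.6, 158.0]
tcp_rot: [-3.142, 0.0, 2.586]
contact_force: [0.2, -0.7, -2.4]
grip_width: 34.2
```

send_rows([
  [[0,0,0,0,0,-20,1],[0,0,0,0,0,-40,1],[0,0,0,0,0,-50,1],[0,0,0,0,0,-50,1],[0,0,0,0,0,-50,1]],
])

```text
time: 7.38
tool_pos: [437.8, -98.6, 206.4]
tcp_rot: [-3.142, -0.0, 2.586]
contact_force: [-0.1, 0.0, -2.2]
grip_width: 34.0
```

Run:
```python
from h import *
o=get_obs();print(o["tool_pos"],o["contact_force"],o["grip_width"],rel([416.5,-346.5,207]))
s=save("side","s4.png")
```

```text
[437.83646034 -98.61233888 206.43042624] [-0.08735986  0.02657684 -2.18445989] 33.98178148302893 [-112.7 -221.8   -0.6]
```

View pics/s4.png

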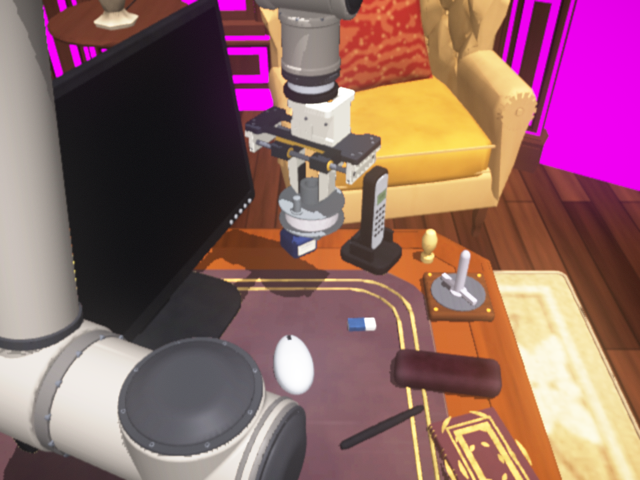

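send_rows([
  [[0,0,0,-12,-24,0,1],[0,0,0,-28,-54,0,1],[0,0,0,-44,-86,0,1],[0,0,0,-60,-117,0,1],[0,0,0,-76,-148,0,1]],
])

```text
time: 7.85
tool_pos: [423.6, -265.5, 205.1]
tcp_rot: [3.141, -0.003, 2.586]
contact_force: [1.4, -0.9, -2.7]
grip_width: 34.1
```

send_rows([
  [[0,0,0,-15,-30,0,1],[0,0,0,-28,-55,0,1],[0,0,0,-36,-70,0,1],[0,0,0,-38,-74,0,1],[0,0,0,-38,-74,0,1]],
])

```text
time: 8.27
tool_pos: [417.0, -347.9, 204.9]
tcp_rot: [3.141, -0.003, 2.584]
contact_force: [-0.1, 0.1, -2.3]
grip_width: 34.4
```

Run:
```python
from h import *
o=get_obs();print(o["tool_pos"],o["contact_force"],o["joint_positions"].round(2),rel([417.5,-347.3,207]))
s=save("side","s5.png");s=save("top","t5.png")
t=cv2.imread("pics/t5.png");s=cv2.imread("pics/s5.png")
cv2.imwrite("pics/z5.png",np.hstack([cv2.resize(s[150:330,390:520],(400,554)),cv2.resize(t[180:310,370:500],(400,400))]) if 0 else cv2.resize(s[150:330,370:530],(640,720))[:600])
```

```text
[ 416.97308245 -347.86445953  204.87691379] [-0.13945816  0.10701646 -2.30798384] [-0.84  0.39  1.51  0.    1.24 -1.85] [-0.1  0.8 -2.1]
```

View pics/z5.png

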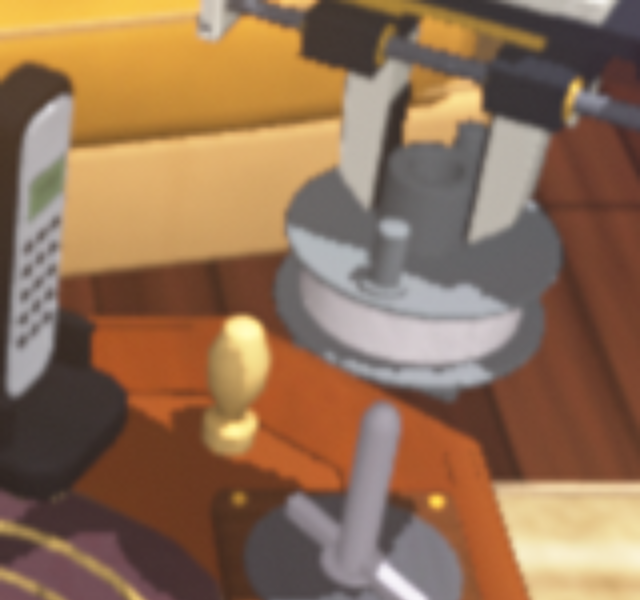

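View pics/t5.png

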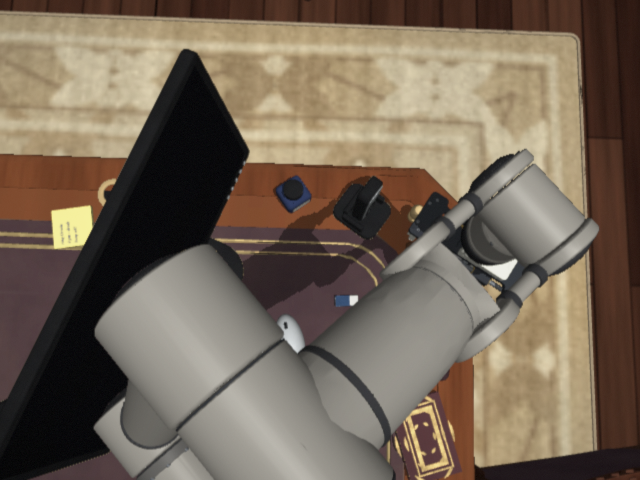

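Run:
```python
from h import *
print(atz("side",(190.9,477.1),226), proj("side",[417,-347.9,226]),proj("side",[417,-347.9,196]),proj("side",[417,-347.9,148]))
s=cv2.imread("pics/s5.png")
z=cv2.resize(s[175:255,430:515],(800,753),interpolation=cv2.INTER_CUBIC)
for k in range(0,800,94): pass
cv2.imwrite("pics/z6.png",z[:600])
```

```text
[ 417.46094296 -343.89109062  226.        ] [191.07889239 479.86490764] [207.57362161 476.5493892 ] [232.58247819 471.52249098]
```

View pics/z6.png

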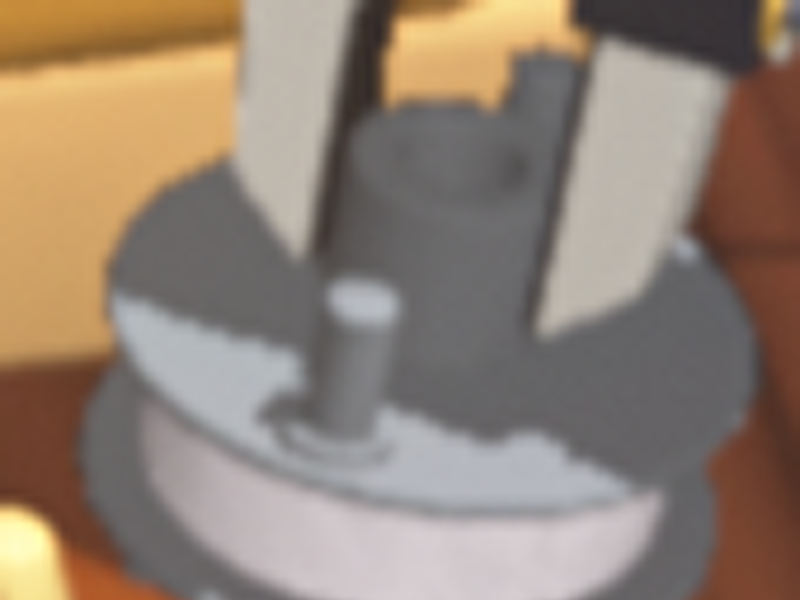

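Run:
```python
from h import *
print(atz("side",(191.3,478.4),226),atz("side",(207.6,475.4),196))
```

```text
[ 416.40001358 -345.60800143  226.        ] [ 416.92246229 -346.14407701  196.        ]
```

send_rows([
  [[0,0,0,0.3,0.8,8,1],[0,0,0,0.3,0.8,18,1],[0,0,0,0.3,0.8,26,1],[0,0,0,0.3,0.8,30,1],[0,0,0,0.3,0.8,30,1]],
])

```text
time: 8.78
tool_pos: [417.6, -345.4, 175.1]
tcp_rot: [3.141, -0.003, 2.587]
contact_force: [0.5, 0.6, -3.7]
grip_width: 34.1
```

Run:
```python
from h import *
o=get_obs();print(o["tool_pos"],o["contact_force"],rel([417.2,-347,175]))
s=save("side","s7.png")
s=cv2.imread("pics/s7.png")
cv2.imwrite("pics/z7.png",cv2.resize(s[190:310,390:550],(800,600),interpolation=cv2.INTER_CUBIC))
```

```text
[ 417.59114861 -345.42358091  175.11434464] [ 0.53310306  0.57552134 -3.68987356] [-0.5 -1.5  0.1]
```

View pics/z7.png

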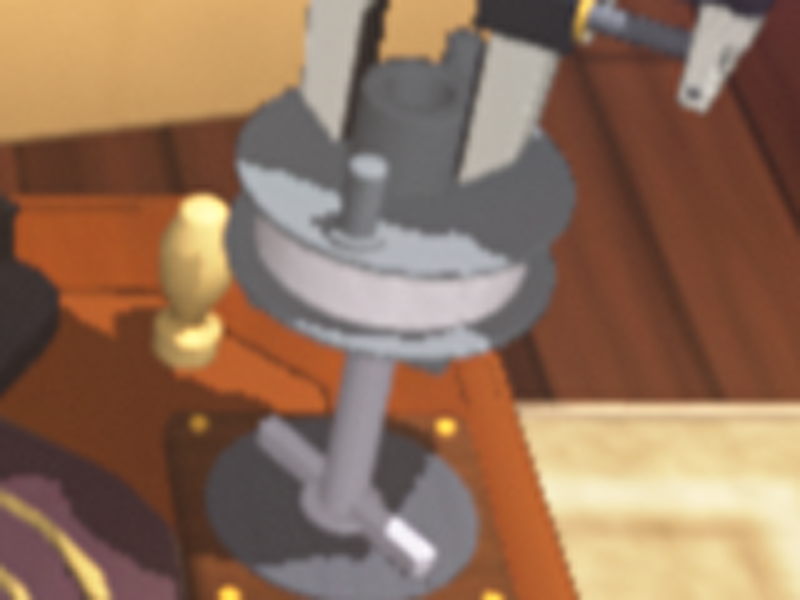

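Run:
```python
from h import *
f=lambda x,y:((y+.5)/5-.5+190,(x+.5)/5-.5+390)
print(atz("side",f(416,91),196.5),atz("side",f(406,186),166.5), "spindle",atz("side",f(368,370),80),atz("side",f(349,455),40),proj("side",[417,-345,60]),f(357,420))
for z in(40,60,80,100):print(z,proj("side",[417,-345,z]))
```

```text
[ 415.67111009 -341.8857106   196.5       ] [ 407.56135521 -342.05819491  166.5       ] spindle [ 421.45117338 -345.86597184   80.        ] [ 423.87160702 -345.88323341   40.        ] [274.47016957 461.35227052] (273.6, 461.0)
40 [283.34750612 459.58980984]
60 [274.47016957 461.35227052]
80 [265.36474589 463.16001445]
100 [256.02233025 465.01480955]
```

send_rows([
  [[0,0,0,-2,-1.7,0,1],[0,0,0,-2,-1.7,0,1],[0,0,0,-2,-1.7,0,1]],
])

```text
time: 9.08
tool_pos: [419.0, -349.4, 177.1]
tcp_rot: [-3.141, 0.001, 2.586]
contact_force: [-0.5, 0.7, -2.2]
grip_width: 34.4
```

Run:
```python
from h import *
o=get_obs();print(o["tool_pos"],o["contact_force"])
s=save("side","s8.png")
s=cv2.imread("pics/s8.png")
cv2.imwrite("pics/z8.png",cv2.resize(s[190:310,390:550],(800,600),interpolation=cv2.INTER_CUBIC))
o=get_obs();print(o["tool_pos"],o["contact_force"])
```

```text
[ 419.02847596 -349.37417255  177.0806918 ] [-0.46550566  0.68255938 -2.23991866]
[ 418.94127487 -349.24779962  177.00592153] [-0.30115281 -0.17414962 -2.16980119]
```

View pics/z8.png

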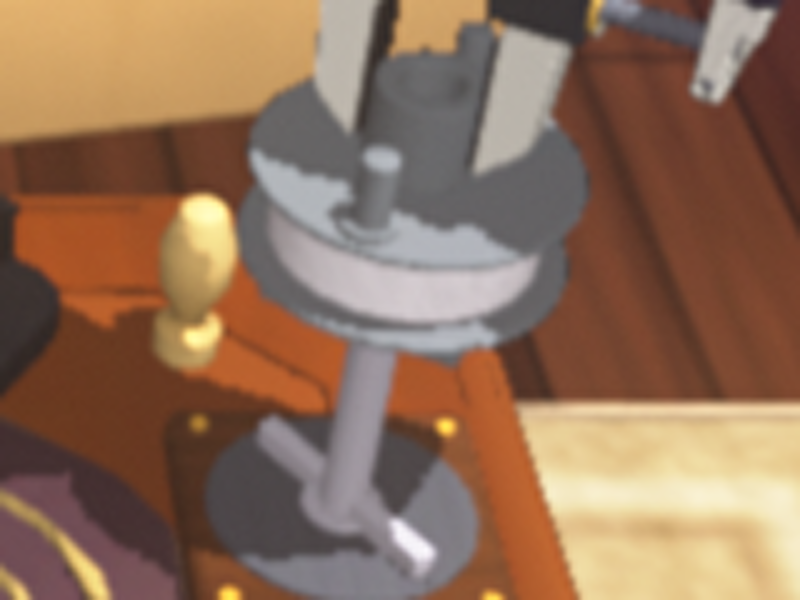

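Run:
```python
from h import *
f=lambda x,y:((y+.5)/5-.5+190,(x+.5)/5-.5+390)
print(atz("side",f(430,83),198.5),atz("side",f(419,180),168.5),proj("side",[417,-345,198.5]),f(430,83),proj("side",[417,-345,168.5]),f(419,180))
```

```text
[ 417.05807536 -346.06629638  198.5       ] [ 407.99260234 -345.80718438  168.5       ] [206.22018914 474.90227019] (206.2, 475.6) [222.09597246 471.75037392] (225.6, 473.4)
```

send_rows([
  [[0,0,0,0.5,0.4,3,1],[0,0,0,0.5,0.4,7,1],[0,0,0,0.5,0.4,11,1],[0,0,0,0.5,0.4,15,1],[0,0,0,0.5,0.4,15,1]],
])

```text
time: 9.55
tool_pos: [418.2, -347.9, 160.5]
tcp_rot: [3.141, -0.002, 2.586]
contact_force: [0.8, 0.3, -1.3]
grip_width: 34.3
```

send_rows([
  [[0,0,0,0,0,2,1],[0,0,0,0,0,4,1],[0,0,0,0,0,6,1],[0,0,0,0,0,8,1],[0,0,0,0,0,8,1]],
])

```text
time: 9.97
tool_pos: [418.4, -348.2, 153.2]
tcp_rot: [3.141, -0.001, 2.586]
contact_force: [-0.4, -0.4, -2.0]
grip_width: 34.2
```

send_rows([
  [[0,0,0,0,0,4,1],[0,0,0,0,0,9,1],[0,0,0,0,0,14,1],[0,0,0,0,0,18,1],[0,0,0,0,0,20,1]],
])

```text
time: 10.38
tool_pos: [418.3, -348.0, 132.7]
tcp_rot: [3.141, -0.001, 2.586]
contact_force: [-0.1, 0.1, -3.7]
grip_width: 34.4
```

send_rows([
  [[0,0,0,0,0,4,1],[0,0,0,0,0,9,1],[0,0,0,0,0,14,1],[0,0,0,0,0,18,1],[0,0,0,0,0,20,1]],
])

```text
time: 10.8
tool_pos: [418.4, -348.1, 112.9]
tcp_rot: [3.141, -0.001, 2.586]
contact_force: [-0.2, -0.3, -2.8]
grip_width: 34.3
```

Run:
```python
from h import *
o=get_obs();print(o["tool_pos"],o["contact_force"],o["moment"])
s=save("side","s9.png")
s=cv2.imread("pics/s9.png")
cv2.imwrite("pics/z9.png",cv2.resize(s[210:330,380:540],(800,600),interpolation=cv2.INTER_CUBIC))
```

```text
[ 418.35713869 -348.10947248  112.86285393] [-0.23134191 -0.26424072 -2.81978714] [-0.00072656 -0.01485501 -0.02289898]
```

View pics/z9.png

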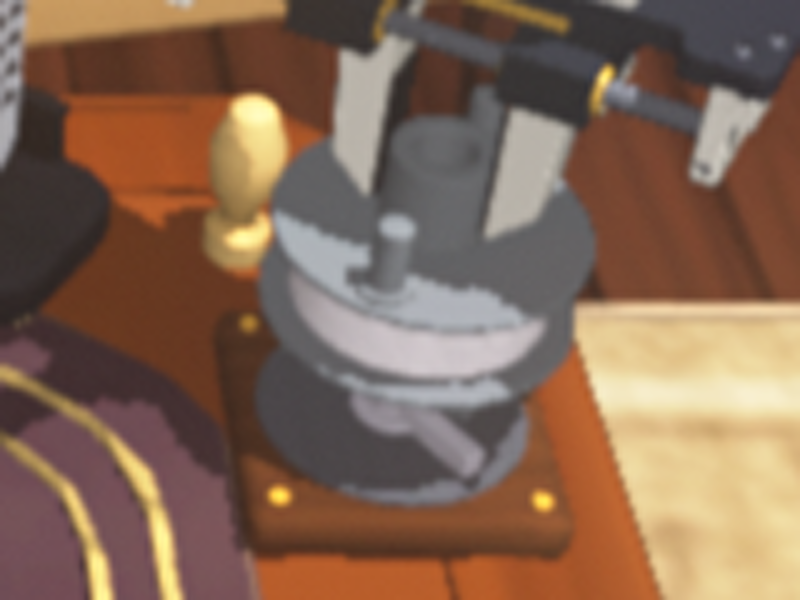

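The reel is threaded on the spindle, with its underside at about 56 mm. I'll lower it slowly to the bar, which should touch at TCP z of about 89.

send_rows([
  [[0,0,0,0,0,4,1],[0,0,0,0,0,9,1],[0,0,0,0,0,14,1],[0,0,0,0,0,18,1],[0,0,0,0,0,19,1]],
])

```text
time: 11.27
tool_pos: [418.3, -348.0, 93.7]
tcp_rot: [3.141, -0.001, 2.586]
contact_force: [-0.2, 0.0, -2.0]
grip_width: 34.2
```

send_rows([
  [[0,0,0,0,0,1,1],[0,0,0,0,0,2,1],[0,0,0,0,0,3,1],[0,0,0,0,0,3,1]],
])

```text
time: 11.6
tool_pos: [418.6, -348.4, 91.6]
tcp_rot: [3.142, 0.0, 2.586]
contact_force: [0.2, 0.0, -3.3]
grip_width: 34.7
```

send_rows([
  [[0,0,0,0,0,0.5,1],[0,0,0,0,0,1,1],[0,0,0,0,0,1,1]],
])

```text
time: 11.85
tool_pos: [418.6, -348.4, 90.7]
tcp_rot: [3.142, 0.0, 2.586]
contact_force: [0.3, -0.6, -2.7]
grip_width: 34.5
```

send_rows([
  [[0,0,0,0,0,0.5,1],[0,0,0,0,0,1,1],[0,0,0,0,0,1,1]],
])

```text
time: 12.1
tool_pos: [418.6, -348.3, 89.6]
tcp_rot: [3.141, -0.0, 2.586]
contact_force: [-0.1, -0.9, -1.7]
grip_width: 34.8
```

send_rows([
  [[0,0,0,0,0,0.5,1],[0,0,0,0,0,1,1],[0,0,0,0,0,1,1]],
])

```text
time: 12.35
tool_pos: [418.7, -348.4, 88.7]
tcp_rot: [3.142, 0.0, 2.586]
contact_force: [-0.3, -0.3, -2.5]
grip_width: 34.5
```

send_rows([
  [[0,0,0,0,0,0.5,1],[0,0,0,0,0,1,1],[0,0,0,0,0,1,1]],
])

```text
time: 12.6
tool_pos: [418.9, -348.5, 88.5]
tcp_rot: [-3.141, 0.001, 2.586]
contact_force: [0.2, 1.2, 5.7]
grip_width: 34.3
```

send_rows([
  [[0,0,0,0,0,0.5,1],[0,0,0,0,0,1,1],[0,0,0,0,0,1,1]],
])

```text
time: 12.85
tool_pos: [419.0, -348.6, 88.5]
tcp_rot: [-3.141, 0.002, 2.586]
contact_force: [-2.6, 3.5, 13.0]
grip_width: 34.2
```

Contact with the bar came at z of 88.5, so the reel is riding on it. I'll unload the press and then turn it about 27° clockwise, seen from above, to line up with the bar.

send_rows([
  [[0,0,0,0,0,-0.7,1],[0,0,0,0,0,-1.3,1],[0,0,0,0,0,-1.3,1]],
])

```text
time: 13.1
tool_pos: [418.9, -348.5, 88.6]
tcp_rot: [-3.142, 0.001, 2.586]
contact_force: [-0.2, 1.3, 5.7]
grip_width: 34.5
```

send_rows([
  [[0,0,5,0,0,0,1],[0,0,10,0,0,0,1],[0,0,15,0,0,0,1],[0,0,20,0,0,0,1],[0,0,22,0,0,0,1]],
])

```text
time: 13.52
tool_pos: [418.5, -348.9, 88.1]
tcp_rot: [-3.141, 0.001, 2.198]
contact_force: [-0.1, -0.9, -2.2]
grip_width: 34.5
```

send_rows([
  [[0,0,2,0,0,0,1],[0,0,4,0,0,0,1],[0,0,5,0,0,0,1],[0,0,5,0,0,0,1]],
])

```text
time: 13.85
tool_pos: [418.4, -348.2, 87.4]
tcp_rot: [-3.141, -0.001, 2.114]
contact_force: [-0.2, -0.3, -2.6]
grip_width: 34.3
```

Run:
```python
from h import *
o=get_obs();print(o["tool_pos"],o["contact_force"],o["moment"],o["tcp_rot"])
s=save("side","s10.png");t=save("top","t10.png")
s=cv2.imread("pics/s10.png")
cv2.imwrite("pics/z10.png",cv2.resize(s[210:330,380:540],(800,600),interpolation=cv2.INTER_CUBIC))
```

```text
[ 418.3615862  -348.24325326   87.44367324] [-0.24711523 -0.30352384 -2.5947062 ] [-0.06564974  0.00914963 -0.01594413] [-3.14143768e+00 -9.26950634e-04  2.11428315e+00]
```

View pics/z10.png

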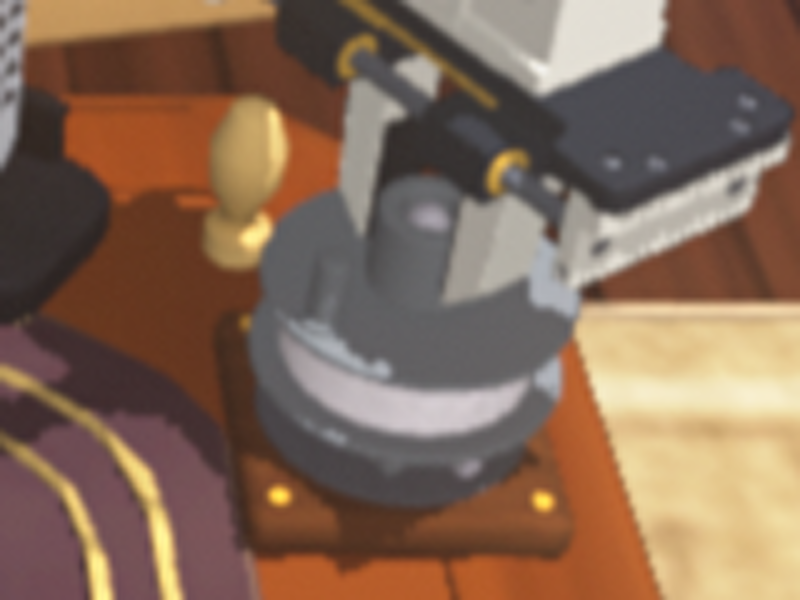

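The force is back to the bare weight at z 87.4, below the earlier contact height, so the channel has found the bar. I'll lower it gently.

send_rows([
  [[0,0,0,0,0,1,1],[0,0,0,0,0,2,1],[0,0,0,0,0,3,1],[0,0,0,0,0,3,1]],
])

```text
time: 14.28
tool_pos: [418.5, -348.2, 84.7]
tcp_rot: [-3.142, -0.0, 2.115]
contact_force: [0.2, -0.3, -2.4]
grip_width: 34.4
```

send_rows([
  [[0,0,0,0,0,1,1],[0,0,0,0,0,2,1],[0,0,0,0,0,3,1],[0,0,0,0,0,3,1]],
])

```text
time: 14.62
tool_pos: [418.5, -348.3, 81.7]
tcp_rot: [3.142, -0.0, 2.115]
contact_force: [-0.1, -0.5, -1.9]
grip_width: 34.3
```

send_rows([
  [[0,0,0,0,0,1,1],[0,0,0,0,0,2,1],[0,0,0,0,0,2,1],[0,0,0,0,0,2,1]],
])

```text
time: 14.95
tool_pos: [418.6, -348.3, 79.9]
tcp_rot: [3.142, -0.0, 2.115]
contact_force: [0.1, 0.0, -1.4]
grip_width: 34.3
```

Home should be at about 78.5.

send_rows([
  [[0,0,0,0,0,0.5,1],[0,0,0,0,0,1,1],[0,0,0,0,0,1,1]],
])

```text
time: 15.2
tool_pos: [418.6, -348.4, 78.9]
tcp_rot: [3.142, -0.0, 2.115]
contact_force: [0.7, 0.1, -2.7]
grip_width: 34.3
```

send_rows([
  [[0,0,0,0,0,0.5,1],[0,0,0,0,0,0.8,1],[0,0,0,0,0,0.8,1]],
])

```text
time: 15.45
tool_pos: [418.7, -348.4, 78.7]
tcp_rot: [3.141, 0.0, 2.115]
contact_force: [-1.3, 1.2, 3.0]
grip_width: 34.2
```

The reel touched the deck at 78.7, which is exactly 10 mm below bar contact, so it is home. Releasing.

send_rows([
  [[0,0,0,0,0,0,0.2],[0,0,0,0,0,0,0],[0,0,0,0,0,0,-0.3],[0,0,0,0,0,0,-0.6],[0,0,0,0,0,0,-0.8]],
])

```text
time: 15.87
tool_pos: [418.6, -348.4, 78.1]
tcp_rot: [3.142, -0.0, 2.115]
contact_force: [-0.5, -0.2, -0.1]
grip_width: 58.8
```

send_rows([
  [[0,0,0,0,0,0,-0.8],[0,0,0,0,0,0,-0.8],[0,0,0,0,0,0,-0.8],[0,0,0,0,0,-5,-0.8],[0,0,0,0,0,-12,-0.8]],
])

```text
time: 16.28
tool_pos: [418.3, -348.1, 90.1]
tcp_rot: [-3.141, -0.001, 2.115]
contact_force: [-0.2, 0.6, 0.4]
grip_width: 82.1
```

send_rows([
  [[0,0,0,0,0,-20,-0.8],[0,0,0,0,0,-50,-0.8],[0,0,0,0,0,-85,-0.8],[0,0,0,0,0,-120,-0.8],[0,0,0,0,0,-150,-0.8]],
])

```text
time: 16.7
tool_pos: [418.7, -348.4, 243.5]
tcp_rot: [3.141, 0.002, 2.115]
contact_force: [0.8, -0.7, 0.0]
grip_width: 82.7
```

Run:
```python
from h import *
o=get_obs();print(o["tool_pos"],o["contact_force"],o["joint_positions"].round(2))
s=save("side","s11.png")
s=cv2.imread("pics/s11.png")
cv2.imwrite("pics/z11.png",cv2.resize(s[210:330,380:540],(800,600),interpolation=cv2.INTER_CUBIC))
```

```text
[ 418.71955894 -348.43100141  243.51756045] [ 0.81582797 -0.70310829  0.00779432] [-0.83  0.36  1.44  0.    1.33 -1.38]
```

View pics/z11.png

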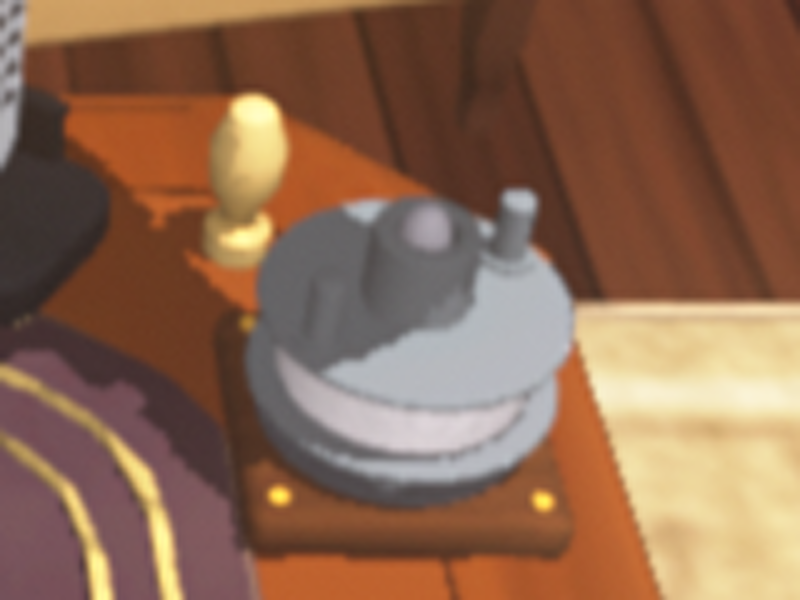

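send_rows([
  [[0,0,0,0,0,-30,-0.8],[0,0,0,0,0,-60,-0.8],[0,0,0,0,0,-60,-0.8],[0,0,0,0,0,-60,-0.8],[0,0,0,0,0,-60,-0.8]],
])

```text
time: 17.17
tool_pos: [418.3, -348.1, 299.9]
tcp_rot: [-3.142, -0.001, 2.115]
contact_force: [0.4, -0.5, -0.7]
grip_width: 83.1
```

Run:
```python
from h import *
o=get_obs();print(o["tool_pos"],o["contact_force"],abs(o["dq"]).max())
a=cv2.imread("pics/s11.png").astype(int);b=save("side","s12.png");b=cv2.imread("pics/s12.png").astype(int)
d=abs(a-b).max(2);print("max diff reel region",d[250:320,425:500].max())
c=cv2.imread("pics/side0.png").astype(int);e=abs(b-c).max(2)
for n,(r0,r1,q0,q1) in dict(eraser=(314,334,344,380),seal=(226,266,418,440),ink=(214,256,278,318)).items():print(n,e[r0:r1,q0:q1].mean().round(1),e[r0:r1,q0:q1].max())
```

```text
[ 418.34479226 -348.09572088  299.85254049] [ 0.38536533 -0.53894791 -0.73277635] 0.021158276997567154
max diff reel region 93
eraser 15.8 23
seal 25.3 111
ink 21.0 181
```

View pics/s12.png

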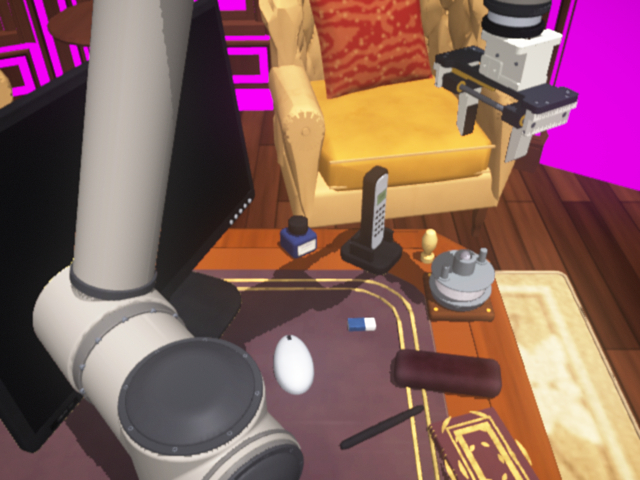

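The reel sits home on the winder at (280,463). The ink bottle (240,298), seal (245,429) and eraser (324,361) are where they were. The pixel differences come from shadows, plus the reel no longer being inside the ink bottle's crop.

```bash
python3 -c "
from plant import *
print(close_job())"
```

```text
the job is handed in; nothing more can be done
None
```

The reel is home on the winder deck, let go and at rest, and I handed the job in at about 17 s; no verdict was reported.

I gripped the reel by its neck and lowered it down the spindle without letting it drop, until its feet touched the bar at tool height 88.5 mm. I then turned it about 27° with the grip, instead of nudging a peg, until a channel found the bar. I lowered it the rest of the way in the grip, let go and backed off upwards.

**Last checks:**
- **Seating:** the reel touched the deck at tool height 78.7 mm, 10 mm below bar contact, and the spindle tip shows above the neck as it should.
- **Forces:** the highest contact force I read was about 13 N, and it was near zero after release.
- **Bystanders:** the ink bottle, seal and eraser look unmoved in the last side picture.

**What disagreed or was not checked:**
- The two cameras differed by about 2.7 mm sideways, so I aligned the reel to the spindle by their relative positions and close-up looks.
- My pixel comparison of before and after pictures showed differences. By eye I put them down to shadows and to the reel having left the ink bottle's crop.
- I did not check from the top camera at the end. The arm had blocked its view of the winder earlier.

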